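# Close up the pinwheel layer of spare-part cartons

## Robot

A 6-joint arm with a two-finger parallel gripper is mounted at the origin on the work surface. World frame = base frame: x ahead of the robot, y to its left, z up, the work surface at z = 0. Lengths are in mm, angles in rad, forces in N, time in s.
With the tool pointing down it reaches from about 350 to 775 mm from the base axis. Payload 7.3 kg.
Tool frame: the origin (TCP) lies midway between the tips of the shut fingers; the grasp point (between the pads) lies 19 mm behind it; z points along the fingers, y is the line along which they close (so a half turn about z gives the same grasp; the last joint's range is limited). The gripper opens to 92 mm and grips with 3 to 60 N. Pads are 19 mm wide; open, the fingers measure 130 mm over their backs; the gripper's body (75 mm by 190 mm) begins 47 mm behind the grasp point.
Start: joints at [1.195, 0.342, 1.524, -0, 1.275, -0.146], TCP at [119.569, 511.222, 226.741] pointing down, gripper open.
Joint ranges: [-2.53, 2.53], [-0.77, 2.02], [0.04, 2.7], [-1, 4.14], [0.28, 2.66], [-3.11, 3.11]. Speed limits (rad/s): [2.57, 2.57, 3.14, 3.14, 3.14, 3.14].

## Interface

Orientations are given as [roll, pitch, yaw] about the fixed x, y, z axes, in that order (R = Rz(yaw) Ry(pitch) Rx(roll)).
In Python, from plant import bot gives the robot as it stands.
- The arm moves only by the tool servo_tool, never from a script. Its argument "deltas" is a list of rows, each a list of 2 entries, a list of its own where there are three numbers: the shift along the tool's x, y, z in m, then the turn, a rotation vector about the tool's x, y, z in degrees. A call has 1 to 20 rows; each row shifts and turns the commanded pose from where the row before left it, along the tool's axes as they then stand; what a row does not reach is not made up. A row lasts 1/8 s, in which the tool goes at most 62.5 mm and 10.7 degrees, less where a joint would pass 70% of its speed; a pose out of reach is approached as far as the arm can. A call with a gripper value outside its range is refused whole. "fingers" is the opening, from 0 (shut) to 1 (fully open), set as the call begins (left out, the last holds). The fingers move at their own pace and stop on an object; the grip force is fixed at half the most. Time passes only in rows, so rows that do not move let the fingers close. It gives the time, the measured TCP pose, the force, the opening and the grip force at its end, in the units of the state.
- bot.get_obs(): the state, without advancing time (a new reading comes with each control period).
- bot.capture(name): name is "side" or "top"; returns the picture (400x640x3 uint8, red, green, blue); there is no depth.
- bot.camera_model(name): a dict with "mtx" (3x3 intrinsics, pixels), "dist" ([k1, k2, p1, p2, k3] as OpenCV has them; the pictures are not rectified), "xyz" and "rotation" of the camera in the world. Camera axes: x right, y down, z forward; pixel columns grow to the right and rows downward; lengths in mm; the calibration is good to about 2 mm. A picture is of the moment at which its call begins. camera_model takes no time and is no camera call.
- bot.close_job(): hands the job in; it is judged then, once.
The state is a dict: "time": time; "joint_positions": joint angles; "dq": joint speeds; "tau": joint torques, N m; "tool_pos": TCP position; "tcp_rot": TCP orientation; "contact_force": force on the tool from outside, world axes, zero at the start; "moment": the same for the moment, N m; "grip_width": finger opening in mm; "finger_force": force on a finger pad.
Only numpy, scipy, OpenCV 4.12 (cv2) and the standard library are available. Lean on these libraries where they do the work, as an engineer would, in place of code of your own. Each camera call takes 0.05 s, during which the arm holds its last target. There are 200 camera calls.

## Task

Finish the layer of four cartons on the plywood shipping slab: lay the carton that stands on its edge on the bench down flat into the free place, and slide the skewed one in without lifting it off the slab, so that the four make a tight pinwheel in the corner of the two metal stop strips, each carton's end butting against its neighbour's side around a square hole in the middle. Close the layer up snug and square, without gaps, but push gently: the strips are only taped on and give way if shoved hard. Leave the other things on the bench where they are.

Things in the scene. Friction and masses are not known exactly. Their poses are not given: they have to be found in the camera images.
- corner (a point): Inner corner of the two aluminium stop strips, on the top face of the fixed plywood slab (270 x 270 mm, its top 18 mm above the bench). Axes: x points square through the far strip (away from the robot), y square through the left strip, z up. The usable top spans x and y from -258 to 0 mm in this frame; the finished layer -180 to 0 mm, with a 60 x 60 mm hole in its middle
- fence: The two aluminium stop strips, 10 mm thick, 20 mm high above the slab, 258 mm long inside, along the far (+x) and left (+y) edges of the slab; origin and axes the same as the corner's. Taped on: more than 60 N against them pushes them off. One carton slides under 1 to 3 N, two in a row, rubbing on others, under up to 8 N
- carton_a: Brown carton 120 x 60 x 40 mm, about 0.3 kg, origin at its centre, x along its length, z up. Already in place but loose: long side against the far strip, one end against the left strip, centre at x -30, y -60 mm in the corner's frame
- carton_b: Brown carton 120 x 60 x 40 mm, about 0.3 kg, origin at its centre, x along its length, z up. Already in place but loose: one end against the far strip, long side against the end of carton a, centre at x -60, y -150 mm in the corner's frame
- carton_c: Brown carton 120 x 60 x 40 mm, about 0.3 kg, origin at its centre, x along its length, z up. Lies on the slab, skewed, 15-30 mm nearer the robot and 35-50 mm further right than its place: x -150, y -120 mm in the corner's frame, length along y, against b's near end and d's side. Slide it: a lift of 15 mm fails
- carton_d: Brown carton 120 x 60 x 40 mm, about 0.3 kg, origin at its centre, x along its length, y along its 40 mm thickness. Stands 60 mm tall on a 120 x 40 mm side on the bench; tips if pushed near its top. Its place: flat on either 120 x 60 mm face, centre at x -120, y -30 mm in the corner's frame, length along x, one end against a's side, long side against the left strip
- screwdriver: Bystander: cordless pistol screwdriver, black and orange, 160 mm long, lying flat; origin under the motor barrel, on the bench
- wheel_module: Bystander: blue drive-wheel module 110 x 70 mm, 90 mm tall with a black wheel on it; origin at the centre of its underside
There are look-alikes about, which are no part of the job. Leave any blue or yellow look-alike of the carton_c alone.

How it is judged (in metres and radians):
At the end, for the whole second after the job is handed in: All four cartons lie flat on the slab and at rest in the pinwheel: each centre within 4 mm (along both slab axes) of its place and 3 mm in height, each squared to the slab within 0.045 rad, carton d on a 120 x 60 mm face (x of carton_a in the frame of corner between -0.034 and -0.026 m and y of carton_a in the frame of corner between -0.064 and -0.056 m and z of carton_a in the frame of corner between 0.017 and 0.023 m and angle between the x axis of each of carton_a, carton_c and the y axis of corner, either way round below 0.045 rad and linear speed of each of carton_a, carton_b, carton_c, carton_d below 0.01 m/s and x of carton_b in the frame of corner between -0.064 and -0.056 m and y of carton_b in the frame of corner between -0.154 and -0.146 m and z of carton_b in the frame of corner between 0.017 and 0.023 m and angle between the x axis of each of carton_b, carton_d and the x axis of corner, either way round below 0.045 rad and x of carton_c in the frame of corner between -0.154 and -0.146 m and y of carton_c in the frame of corner between -0.124 and -0.116 m and z of carton_c in the frame of corner between 0.017 and 0.023 m and x of carton_d in the frame of corner between -0.124 and -0.116 m and y of carton_d in the frame of corner between -0.034 and -0.026 m and z of carton_d in the frame of corner between 0.017 and 0.023 m and (angle between carton_d's own y axis and vertical below 0.06 rad or angle between carton_d's own y axis and vertical above 3.08 rad)); the robot touches nothing.
It fails at once if the taped stop strips are shoved with more than 60 N (contact force between fence and anything else above 60 N).
It fails at once if carton c is lifted off the slab (z of carton_c in the frame of corner above 0.035 m).
It fails at once if the cordless screwdriver is pushed away (distance of screwdriver from where it was at the start of the episode above 0.03 m).
It fails at once if the wheel module is pushed away (distance of wheel_module from where it was at the start of the episode above 0.03 m).
It also fails if it takes over 72 s, if anything falls off the work surface, if the arm or the gripper's body presses on something with over 40 N, if the wrist force passes 120 N, or if a joint passes its speed limit or range.

## Working session

There is one attempt and no reset: what is moved stays moved. The work goes in short steps, Python scripts to look and compute and a tool call to move; the robot and the scene stay as the last step left them, time stands still between calls to the robot, and variables do not carry over. Pictures are saved under pics/ and viewed, at most 10 in all, crops included, and the job is handed in when it is done.

Besides the shell and the picture viewer there is one more tool, called after ">>>" as name([rows], argument=value, ...), one row to a line, values as JSON. servo_tool: Moves the arm, as the interface text tells. Its arguments: {"type":"object","properties":{"deltas":{"type":"array"},"fingers":{"type":"number"}},"required":["deltas"]}

```bash
ls; mkdir -p pics
python3 - <<'E'
from plant import bot
import cv2
for n in("top","side"):
    cv2.imwrite(f"pics/{n}0.png",bot.capture(n)[:,:,::-1]); m=bot.camera_model(n); print(n,m)
print(bot.get_obs())
E
```

```text
pics
top {'mtx': array([[488.94503341,   0.        , 322.59882217],
       [  0.        , 488.94503341, 195.40255328],
       [  0.        ,   0.        ,   1.        ]]), 'dist': array([-0.05409755,  0.        ,  0.        ,  0.        ,  0.        ]), 'xyz': array([ 347.65074615,   77.49061536, 1552.67777754]), 'rotation': array([-3.02558171,  0.00695413, -1.59998389])}
side {'mtx': array([[442.94543127,   0.        , 318.75063881],
       [  0.        , 442.94543127, 197.30150285],
       [  0.        ,   0.        ,   1.        ]]), 'dist': array([-0.12512488,  0.        ,  0.        ,  0.        ,  0.        ]), 'xyz': array([ -38.5370228 , -541.01616715,  680.96644465]), 'rotation': array([-2.21110528, -0.01547499, -0.72966704])}
{'time': 0.1, 'joint_positions': array([ 1.19497932e+00,  3.42646426e-01,  1.52491821e+00,  5.94513714e-06,
        1.27538921e+00, -1.46039021e-01]), 'dq': array([-0.0018293 , -0.00268017, -0.00093556,  0.00050965,  0.00105405,
        0.00027619]), 'tau': array([ 3.48778041e-03, -4.31995904e+01, -2.44697517e+01,  7.20152026e-02,
        5.24326286e-02, -6.42283726e-05]), 'tool_pos': array([119.43828682, 510.86537979, 226.11903715]), 'tcp_rot': array([-3.14024677e+00, -2.03706810e-04,  2.91181280e+00]), 'contact_force': array([0.24845711, 0.16954147, 0.33600994]), 'moment': array([-0.00092826, -0.04300625, -0.03406515]), 'finger_force': 0.0, 'grip_width': 91.6961959500955}
```

View pics/top0.png

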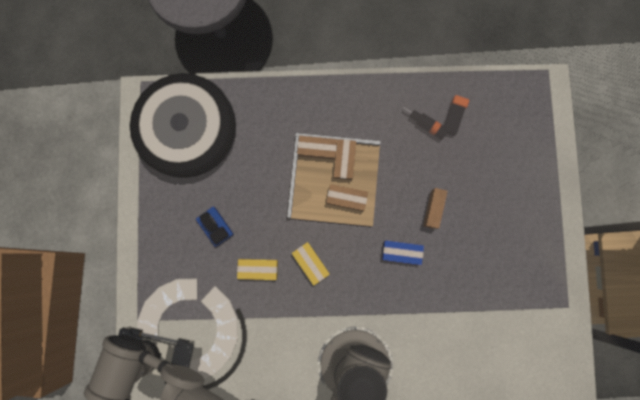

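View pics/side0.png

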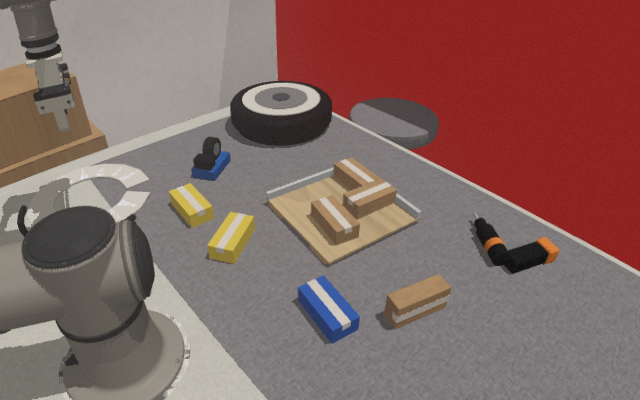

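```bash
cat > h.py <<'E'
import numpy as np, cv2
from scipy.spatial.transform import Rotation as R
from plant import bot
def cam(n):
    m=bot.camera_model(n); return m["mtx"],m["dist"],np.array(m["xyz"]),R.from_euler("xyz",m["rotation"]).as_matrix()
def ray(n,p,z):
    K,d,c,r=cam(n); u=cv2.undistortPoints(np.array(p,float).reshape(-1,1,2),K,d)[:,0]
    v=np.c_[u,np.ones(len(u))]@r.T; z=np.broadcast_to(z,len(u)); return c+v*((z-c[2])/v[:,2])[:,None]
def proj(n,P):
    K,d,c,r=cam(n); return cv2.projectPoints((np.array(P,float).reshape(-1,3)-c)@r,np.zeros(3),np.zeros(3),K,d)[0][:,0]
E
python3 - <<'E'
from h import *
a=cv2.imread("pics/top0.png"); b=cv2.imread("pics/side0.png")
c=[cv2.resize(a[125:235,280:390],(400,400),interpolation=cv2.INTER_CUBIC),cv2.resize(a[175:245,400:470],(400,400),interpolation=cv2.INTER_CUBIC)]
cv2.imwrite("pics/crop1.png",np.hstack(c))
s=[cv2.resize(b[145:265,260:425],(550,400),interpolation=cv2.INTER_CUBIC),cv2.resize(b[255:345,375:465],(250,250),interpolation=cv2.INTER_CUBIC)]
s[1]=cv2.copyMakeBorder(s[1],0,150,0,0,cv2.BORDER_CONSTANT)
cv2.imwrite("pics/crop2.png",np.hstack(s))
print(ray("top",[[297,134],[380,142],[289,218],[373,226],[348,193]],[38,38,38,18,58]).round(1))
print(ray("top",[[433,190],[446,192],[440,228],[426,226]],60).round(1))
hs=cv2.cvtColor(a,cv2.COLOR_BGR2HSV)
for p in [(348,205),(315,155),(310,190),(435,208),(370,180),(335,170)]: print(p,hs[p[1],p[0]])
E
```

```text
[[ 722.7  158.3   38. ]
 [ 688.8 -103.5   38. ]
 [ 456.9  189.2   38. ]
 [ 425.4  -72.3   18. ]
 [ 527.2    4.4   58. ]]
[[ 528.4 -257.7   60. ]
 [ 521.  -297.6   60. ]
 [ 410.9 -272.8   60. ]
 [ 418.3 -230.2   60. ]]
(348, 205) [ 14 106 137]
(315, 155) [ 14 105 121]
(310, 190) [ 16  94 158]
(435, 208) [ 14 107 140]
(370, 180) [ 16  93 151]
(335, 170) [ 14 107 133]
```

View pics/crop1.png

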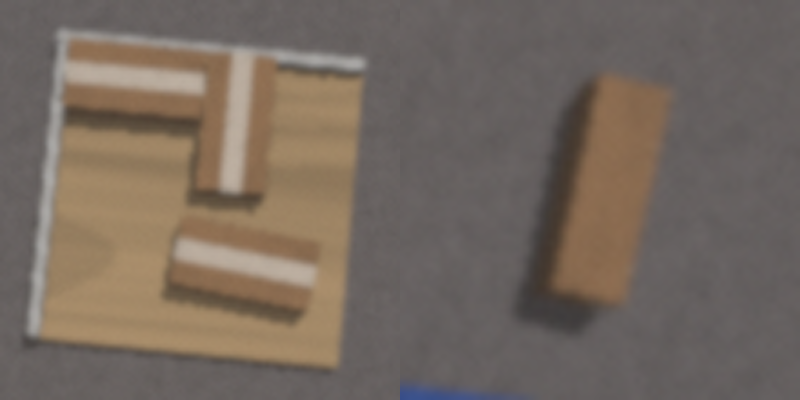

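View pics/crop2.png

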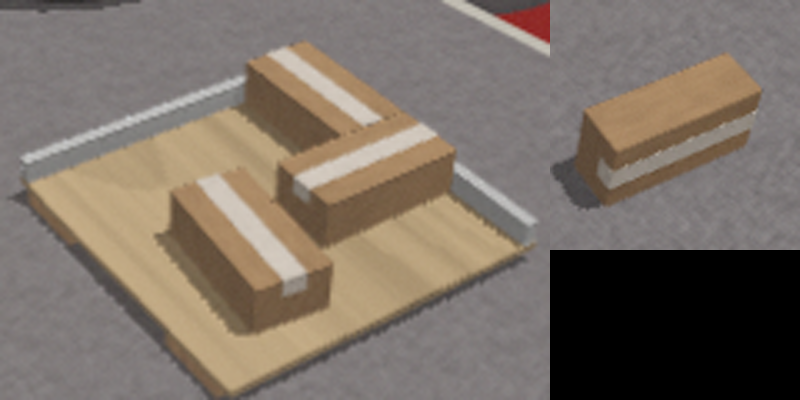

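```bash
cat >> h.py <<'E'
def rect(P):
    (c,(w,h),a)=cv2.minAreaRect(np.float32(P)); 
    if w<h: w,h,a=h,w,a+90
    return np.round(c,1),round(w,1),round(h,1),round((a+90)%180-90,2)
def up(im,x,y,w,h,k=8): # crop upsampled, returns hsv and pixel map
    c=cv2.resize(im[y:y+h,x:x+w],None,fx=k,fy=k,interpolation=cv2.INTER_CUBIC)
    return cv2.cvtColor(c,cv2.COLOR_BGR2HSV).astype(int), lambda q:(np.array(q,float)+.5)/k-.5+[x,y]
def blobs(m,amin):
    cs,_=cv2.findContours(m.astype(np.uint8),cv2.RETR_EXTERNAL,cv2.CHAIN_APPROX_NONE)
    return [c[:,0] for c in cs if cv2.contourArea(c)>amin]
def world(xy,F): # corner-frame (mm) -> world xy
    o,t=F; c,s=np.cos(t),np.sin(t); return np.array(o)+np.array(xy)@np.array([[c,s],[-s,c]])
def local(xy,F):
    o,t=F; c,s=np.cos(t),np.sin(t); return (np.array(xy)-o)@np.array([[c,-s],[s,c]])
E
python3 - <<'E'
from h import *
im=cv2.imread("pics/top0.png")
hs,f=up(im,275,118,120,120)
m=(hs[...,1]>55)|(hs[...,2]>135)
b=max(blobs(m,1000),key=len)
px=f(b); P=ray("top",px,38)
# split contour by side using minAreaRect box, drop ends
box=cv2.boxPoints(cv2.minAreaRect(np.float32(px)))
L={}
for i in range(4):
    p,q=box[i],box[(i+1)%4]; u=(q-p)/np.linalg.norm(q-p); n=np.array([-u[1],u[0]])
    s=(px-p)@u/np.linalg.norm(q-p); d=abs((px-p)@n); k=(s>.1)&(s<.9)&(d<3)
    mid=(p+q)/2; c=box.mean(0); e=mid-c
    name=("right" if e[0]>0 else "left") if abs(e[0])>abs(e[1]) else ("near" if e[1]>0 else "far")
    z={"left":38,"far":38,"right":18,"near":6}[name]
    W=ray("top",px[k],z)[:,:2]; l=cv2.fitLine(np.float32(W),cv2.DIST_HUBER,0,.01,.01).ravel(); L[name]=l
    a=np.degrees(np.arctan2(l[1],l[0])); print(name,k.sum(),(a+90)%180-90,l[2:])
def X(a,b):
    A=np.c_[a[:2],-b[:2]]; t=np.linalg.solve(A,b[2:]-a[2:]); return a[2:]+a[:2]*t[0]
for a in("far","near"):
    for b_ in("left","right"): print(a,b_,X(L[a],L[b_]).round(1))
t=blobs((hs[...,1]<65)&(hs[...,2]>125),200)
for c in t: print("tape",f(c).mean(0).round(1),rect(ray("top",f(c),58)[:,:2]))
hs,f=up(im,400,175,70,70)
for c in blobs((hs[...,1]>60)&(hs[...,2]>105)&(hs[...,0]<30),500): print("d",rect(ray("top",f(c),60)[:,:2]))
E
```

```text
left 551 -7.2663727 [600.1578  177.34277]
far 581 82.77133 [711.74603  44.22014]
right 552 -7.220413 [559.89545  -88.405754]
near 550 82.69989 [441.81882   62.899273]
far left [726.6 161.2]
far right [ 692.8 -105.2]
near left [458.8 195.4]
near right [424.6 -71.3]
tape [346.8 196.6] (array([516. ,   8.7]), 122.8, 19.9, 76.67)
tape [374.4 205.1] (array([487.6, -75.5]), 125.7, 2.7, -7.84)
tape [321.  156.2] (array([575. ,  46.7]), 267.2, 266.6, 82.78)
d (array([ 473.6, -266.3]), 122.1, 41.6, -15.48)
```

Run:
```python
from h import *
im=cv2.imread("pics/top0.png")
F=((713.6,151.9),np.radians(-7.24))
hs,f=up(im,275,118,120,120)
for v in(165,175): 
  for c in blobs((hs[...,1]<70)&(hs[...,2]>v),600):
    r=rect(ray("top",f(c),58)[:,:2]); print(v,"tape",f(c).mean(0).round(1),r,local(r[0],F).round(1))
im=cv2.imread("pics/side0.png")
hs,f=up(im,300,140,125,110)
for v in(165,180): 
  for c in blobs((hs[...,1]<70)&(hs[...,2]>v),600):
    r=rect(ray("side",f(c),58)[:,:2]); print(v,"side tape",f(c).mean(0).round(1),r,local(r[0],F).round(1))
hs,f=up(im,375,265,90,70)
P=ray("side",[[ 375+583/250*90-0,0]],60) if 0 else None
# d top corners from crop2 (scale 250/90, offset 375,255)
c=np.array([[583-550,112],[728-550,53],[761-550,93],[613-550,168]])*90/250+[375,255]
print(ray("side",c,60).round(1), ray("side",c,60).mean(0), "bottom", ray("side",[[375+(610-550)*.36,255+207*.36],[375+(748-550)*.36,255+145*.36]],0))
# d tape
print("place d world",world([-120,-30],F),"c",world([-150,-120],F))
print(world([[0,0],[0,-258],[-258,0],[-258,-258]],F).round(1), proj("side",np.c_[world([[0,-258],[-258,0],[-258,-258]],F),[18,18,18]]))
```

```text
165 tape [347.6 196.8] (array([515.7,   6.5]), 120.0, 18.7, 76.5) [-178.  -169.2]
165 tape [316.3 145.8] (array([678.2,  99.3]), 122.6, 18.2, 82.31) [-28.5 -56.6]
165 tape [344.7 157.5] (array([638.5,  10.6]), 121.0, 18.4, -7.27) [ -56.7 -149.6]
175 tape [347.6 196.8] (array([515.4,   6. ]), 116.8, 15.2, 76.45) [-178.2 -169.7]
175 tape [316.5 145.9] (array([678.1,  97.9]), 116.7, 14.4, 82.4) [-28.4 -58. ]
175 tape [344.7 157.9] (array([638.1,  10.7]), 116.8, 14.9, -7.37) [ -57.1 -149.6]
165 side tape [334.8 212.4] (array([516.1,  12.3]), 125.1, 20.7, 76.24) [-178.3 -163.4]
165 side tape [407.7 202.7] (array([670.2, -74.1]), 81.4, 9.2, 82.69) [ -14.6 -229.7]
165 side tape [369.5 191.2] (array([636.6,  14.6]), 122.2, 22.0, -6.98) [ -59.1 -145.9]
165 side tape [315.9 174.4] (array([586.8, 152.9]), 104.6, 10.8, -7.59) [-125.9  -15. ]
165 side tape [356.9 170.4] (array([677.9, 100. ]), 123.7, 21.9, 82.41) [-28.9 -56. ]
165 side tape [404.4 149.5] (array([857. ,  87.6]), 150.4, 15.6, 89.45) [150.4 -45.7]
180 side tape [334.5 212.2] (array([516.1,  12.9]), 123.8, 20.6, 76.11) [-178.4 -162.8
[... 201 characters left out ...]
4] (array([586.3, 152.9]), 102.4, 8.4, -7.5) [-126.4  -15.1]
180 side tape [357.  170.5] (array([678.3,  99.8]), 121.1, 21.4, 82.85) [-28.5 -56.1]
180 side tape [404.3 149.4] (array([857. ,  87.9]), 148.6, 12.5, 89.85) [150.3 -45.4]
[[ 419.  -230.7   60. ]
 [ 535.3 -263.2   60. ]
 [ 521.8 -300.8   60. ]
 [ 398.4 -274.2   60. ]] [ 468.61440874 -267.25105095   60.        ] bottom [[ 413.88681636 -268.65259124    0.        ]
 [ 527.91367535 -300.2344856     0.        ]]
place d world [590.77598986 137.26229075] c [549.67285637  51.7606392 ]
[[ 713.6  151.9]
 [ 681.1 -104. ]
 [ 457.7  184.4]
 [ 425.1  -71.5]] [[417.6982921  219.81021521]
 [268.63075225 201.13786996]
 [329.44403311 263.31807186]]
```

Candidates for carton d: brown carton standing at top (436,208) / side (418,300). The other carton-like things are blue (403,253), yellow (257,269) and yellow (311,263) in the top view; these are look-alikes and stay where they are. Carton c is the brown one on the slab at top (348,197); a is at (316,146) and b at (345,158). The crops confirm that d stands on edge with its tape facing right, that c is skewed, and that a and b are in place.

I'll tip d flat on the bench to its free right side by pushing near its top, then pick it up flat.

```bash
cat >> h.py <<'E'
F=((714.8,152.3),np.radians(-7.24))
def go(*targets): # each (x,y,z,tilt-free yaw deg of tool y axis, measured cw from world y i.e. tool y=(sin a,cos a))
    o=bot.get_obs(); p=np.array(o["tool_pos"]); r=R.from_euler("xyz",o["tcp_rot"])
    print("t",o["time"].__round__(2),"p",p.round(1),"ang",round(180-np.degrees(o["tcp_rot"][2])%360,2),"F",np.round(o["contact_force"],1),"w",round(o["grip_width"],1))
    for x,y,z,a in targets:
        q=R.from_euler("xyz",[np.pi,0,np.pi-np.radians(a)])
        print("  d mm",r.inv().apply(np.array([x,y,z])-p).round(1),"rot",np.degrees((r.inv()*q).as_rotvec()).round(2)); p=np.array([x,y,z]); r=q
E
python3 - <<'E'
from h import *
c=np.array([472,-266.5]); n=np.array([.267,.964])
s=c+62*n; e=c-8*n
go((430,250,226,15.5),(*s,200,15.5),(*s,49,15.5),(*e,49,15.5))
E
```

```text
t 0.1 p [119.4 510.9 226.1] ang 13.17 F [0.2 0.2 0.3] w 91.7
  d mm [-3.618e+02 -1.833e+02  3.000e-01] rot [-0.08 -0.01  2.33]
  d mm [-178.5 -424.5   26. ] rot [0. 0. 0.]
  d mm [  0.  -0. 151.] rot [0. 0. 0.]
  d mm [ -0. -70.  -0.] rot [0. 0. 0.]
```

>>> servo_tool([
  [[-0.0452,-0.0229,0],[0,0,0]],
  [[-0.0452,-0.0229,0],[0,0,0]],
  [[-0.0452,-0.0229,0],[0,0,0]],
  [[-0.0452,-0.0229,0],[0,0,0]],
  [[-0.0452,-0.0229,0],[0,0,0]],
  [[-0.0452,-0.0229,0],[0,0,0]],
  [[-0.0452,-0.0229,0],[0,0,0]],
  [[-0.0452,-0.0229,0],[0,0,2.3]],
  [[-0.0178,-0.0424,0],[0,0,0]],
  [[-0.0178,-0.0424,0],[0,0,0]],
  [[-0.0178,-0.0424,0],[0,0,0]],
  [[-0.0178,-0.0424,0],[0,0,0]],
  [[-0.0178,-0.0424,0],[0,0,0]],
  [[-0.0178,-0.0424,0],[0,0,0]],
  [[-0.0178,-0.0424,0],[0,0,0]],
  [[-0.0178,-0.0424,0],[0,0,0]],
  [[-0.0178,-0.0424,0],[0,0,0]],
  [[-0.0178,-0.0424,0.0],[0,0,0]],
], fingers=0)

```text
time: 2.35
tool_pos: [488.3, -207.1, 226.4]
tcp_rot: [3.141, -0.001, 2.872]
contact_force: [0.4, -0.7, -0.4]
grip_width: 0.6
finger_force: 0.0
```

Run:
```python
from h import *
c=np.array([472,-266.5]); n=np.array([.267,.964])
s=c+62*n; e=c-8*n
go((*s,49,15.5),(*e,49,15.5))
```

```text
t 2.35 p [ 488.3 -207.1  226.4] ang 15.48 F [ 0.4 -0.7 -0.4] w 0.6
  d mm [ -0.3   0.3 177.4] rot [ 0.02 -0.04  0.02]
  d mm [ -0. -70.  -0.] rot [0. 0. 0.]
```

Descend 177 mm, then push slowly by 60 mm.

>>> servo_tool([
  [[0,0,0.05],[0,0,0]],
  [[0,0,0.05],[0,0,0]],
  [[0,0,0.05],[0,0,0]],
  [[0,0,0.0265],[0,0,0]],
  [[0,0,0],[0,0,0]],
  [[0,-0.012,0],[0,0,0]],
  [[0,-0.008,0],[0,0,0]],
  [[0,-0.006,0],[0,0,0]],
  [[0,-0.005,0],[0,0,0]],
  [[0,-0.005,0],[0,0,0]],
  [[0,-0.005,0],[0,0,0]],
  [[0,-0.005,0],[0,0,0]],
  [[0,-0.005,0],[0,0,0]],
])

```text
time: 3.98
tool_pos: [476.7, -251.9, 58.1]
tcp_rot: [3.138, 0.005, 2.872]
contact_force: [-13.0, 28.3, 77.2]
grip_width: 0.3
finger_force: 35.7
```

Run:
```python
from h import *
im=bot.capture("side")[:,:,::-1]
cv2.imwrite("pics/s1.png",cv2.resize(im[200:400,340:560],None,fx=2.5,fy=2.5)); go()
```

```text
t 4.03 p [ 476.5 -252.8   58.5] ang 15.45 F [-13.6  24.6  68.5] w 0.4
```

View pics/s1.png

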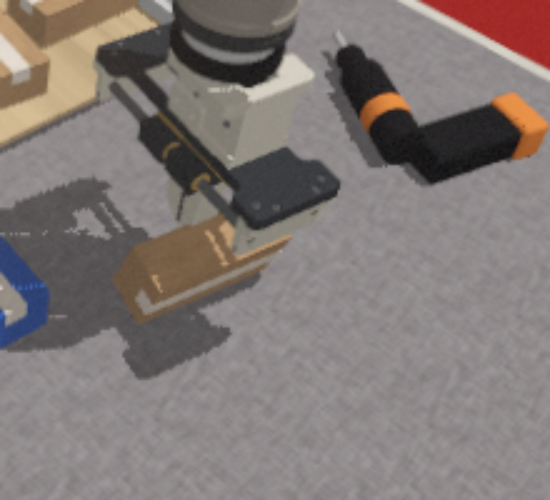

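The side view shows d tilted roughly 30° at about (205,265) in the crop. The fingertip is wedged on its rising face with 77 N pushing up. I'll ease upward while continuing sideways.

>>> servo_tool([
  [[0,-0.001,-0.007],[0,0,0]],
  [[0,-0.003,-0.004],[0,0,0]],
  [[0,-0.005,-0.002],[0,0,0]],
  [[0,-0.005,-0.001],[0,0,0]],
])

```text
time: 4.53
tool_pos: [470.9, -268.8, 63.9]
tcp_rot: [3.141, -0.0, 2.871]
contact_force: [0.4, 0.4, 0.0]
grip_width: 0.3
finger_force: 0.0
```

Run:
```python
from h import *
im=bot.capture("side")[:,:,::-1]
cv2.imwrite("pics/s2.png",cv2.resize(im[240:370,370:500],None,fx=3,fy=3)); go()
```

```text
t 4.58 p [ 470.7 -269.3   63.8] ang 15.5 F [ 0.1 -0.6 -0.5] w 0.5
```

View pics/s2.png

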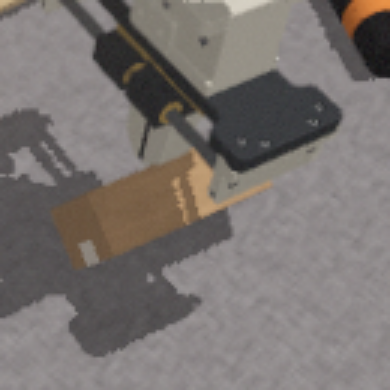

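d now lies flat, so I'll clear the view and measure it.

>>> servo_tool([
  [[0,0,-0.04],[0,0,0]],
  [[0,0.01,-0.05],[0,0,0]],
  [[0,0.05,-0.02],[0,0,0]],
  [[0,0.05,0],[0,0,0]],
  [[0,0.05,0],[0,0,0]],
], fingers=1)

```text
time: 5.2
tool_pos: [513.9, -113.0, 174.0]
tcp_rot: [3.141, -0.0, 2.871]
contact_force: [0.3, -0.4, -0.0]
grip_width: 45.8
finger_force: 0.0
```

Run:
```python
from h import *
im=bot.capture("top")[:,:,::-1].copy(); cv2.imwrite("pics/t2.png",im)
hs,f=up(im,415,170,80,80)
for v in (85,95,105):
  for c in blobs((hs[...,1]>60)&(hs[...,2]>v)&(hs[...,0]<30),1500):
    r=rect(ray("top",f(c),40)[:,:2]); print(v,"d",f(c).mean(0),r)
im=bot.capture("side")[:,:,::-1].copy(); hs,f=up(im,375,250,130,110)
for v in (130,150):
  for c in blobs((hs[...,1]>60)&(hs[...,2]>v)&(hs[...,0]<30),1500):
    print(v,"side",f(c).mean(0),rect(ray("side",f(c),40)[:,:2]))
go()
```

```text
85 d [451.19568284 212.4469526 ] (array([ 459., -315.]), 124.0, 64.7, -15.54)
95 d [451.3962585  212.31519274] (array([ 459.2, -315.9]), 123.1, 63.2, -15.42)
105 d [451.61521429 212.21035714] (array([ 459.5, -316.5]), 122.1, 62.2, -15.96)
130 side [434.06209742 318.77928744] (array([ 458.6, -314.8]), 120.4, 62.1, -16.07)
150 side [433.77966448 318.4233838 ] (array([ 459. , -314.3]), 119.7, 60.8, -15.98)
t 5.3 p [ 514.1 -110.2  173.7] ang 15.23 F [ 0.1 -1.3 -0.1] w 53.5
```

Run:
```python
from h import *
go((459,-315.3,150,15.7),(459,-315.3,23,15.7))
q=world([-126,-36],F); print(q); print(bot.get_obs()["joint_positions"].round(2))
```

```text
t 5.3 p [ 514.1 -110.2  173.7] ang 15.23 F [ 0.1 -1.3 -0.1] w 53.5
  d mm [  -0.7 -212.4   23.3] rot [ 0.09 -0.08  0.47]
  d mm [  0.  -0. 127.] rot [0. 0. 0.]
[585.26767312 132.46628396]
[-0.36  0.39  1.6   0.    1.15 -1.66]
```

>>> servo_tool([
  [[0,-0.04,0],[0,0,0.3]],
  [[0,-0.05,0],[0,0,0]],
  [[0,-0.05,0],[0,0,0]],
  [[0,-0.05,0.01],[0,0,0]],
  [[0,-0.0225,0.0135],[0,0,0]],
  [[0,0,0],[0,0,0]],
  [[0,0,0],[0,0,0]],
])

```text
time: 6.18
tool_pos: [456.3, -317.7, 150.4]
tcp_rot: [3.141, -0.001, 2.867]
contact_force: [0.2, 0.2, -0.4]
grip_width: 92.2
finger_force: 0.0
```

Run:
```python
from h import *
go((459,-315.3,23,15.7))
```

```text
t 6.17 p [ 456.3 -317.7  150.4] ang 15.75 F [ 0.2  0.2 -0.4] w 92.2
  d mm [ -2.    2.9 127.4] rot [ 0.06 -0.04 -0.05]
```

>>> servo_tool([
  [[-0.002,0.0029,0.04],[0,0,0]],
  [[0,0,0.05],[0,0,0]],
  [[0,0,0.0374],[0,0,0]],
  [[0,0,0],[0,0,0]],
])

```text
time: 6.68
tool_pos: [458.2, -313.8, 21.4]
tcp_rot: [3.139, -0.005, 2.868]
contact_force: [0.3, 0.7, 0.4]
grip_width: 92.0
finger_force: 0.0
```

>>> servo_tool([
  [[0,0,0],[0,0,0]],
  [[0,0,0],[0,0,0]],
  [[0,0,0],[0,0,0]],
  [[0,0,0],[0,0,0]],
  [[0,0,0],[0,0,0]],
], fingers=0)

```text
time: 7.3
tool_pos: [459.4, -316.4, 24.3]
tcp_rot: [3.142, 0.001, 2.866]
contact_force: [-0.4, 2.5, 6.4]
grip_width: 59.9
finger_force: 30.0
```

>>> servo_tool([
  [[0,0,-0.02],[0,0,0]],
  [[0,0,-0.04],[0,0,0]],
  [[0,0,-0.05],[0,0,0]],
  [[0,0,0],[0,0,0]],
])

```text
time: 7.8
tool_pos: [460.5, -318.0, 136.9]
tcp_rot: [-3.138, 0.007, 2.866]
contact_force: [-0.2, 0.2, -2.8]
grip_width: 59.6
finger_force: 30.0
```

Run:
```python
from h import *
q=world([-126,-36],F)
go((*q,135,7.24),(*q,45,7.24))
```

```text
t 7.8 p [ 460.5 -318.   136.9] ang 15.77 F [-0.2  0.2 -2.8] w 59.6
  d mm [2.400e+00 4.674e+02 3.000e-01] rot [-0.23  0.38 -8.53]
  d mm [-0. -0. 90.] rot [0. 0. 0.]
```

>>> servo_tool([
  [[0,0.03,0],[0,0,0]],
  [[0,0.045,0],[0,0,0]],
  [[0,0.05,0],[0,0,0]],
  [[0,0.05,0],[0,0,0]],
  [[0,0.05,0],[0,0,0]],
  [[0,0.05,0],[0,0,0]],
  [[0,0.05,0],[0,0,0]],
  [[0,0.05,0],[0,0,0]],
  [[0,0.05,0],[0,0,0]],
  [[0.002,0.042,0],[0,0,-4]],
  [[0,0,0],[0,0,-4.5]],
  [[0,0,0],[0,0,0]],
  [[0,0,0],[0,0,0]],
  [[0,0,0],[0,0,0]],
])

```text
time: 9.55
tool_pos: [583.8, 132.9, 133.0]
tcp_rot: [-3.142, -0.001, 3.013]
contact_force: [-0.3, 0.0, -3.3]
grip_width: 59.9
finger_force: 30.0
```

Run:
```python
from h import *
im=bot.capture("top")[:,:,::-1].copy(); cv2.imwrite("pics/t3.png",im)
q=world([-126,-36],F)
go((*q,45,7.24))
```

```text
t 9.6 p [583.9 133.  133.2] ang 7.36 F [ 0.3  0.2 -3.4] w 60.1
  d mm [-1.5 -0.3 88.2] rot [ 0.   -0.01 -0.12]
```

>>> servo_tool([
  [[-0.0015,0,0.04],[0,0,0]],
  [[0,0,0.035],[0,0,0]],
  [[0,0,0.01],[0,0,0]],
  [[0,0,0.004],[0,0,0]],
  [[0,0,0.0015],[0,0,0]],
  [[0,0,0],[0,0,0]],
])

```text
time: 10.35
tool_pos: [586.1, 133.5, 44.0]
tcp_rot: [3.141, 0.002, 3.015]
contact_force: [-0.0, 0.4, -2.7]
grip_width: 60.0
finger_force: 30.0
```

>>> servo_tool([
  [[0,0,0.001],[0,0,0]],
  [[0,0,0.001],[0,0,0]],
  [[0,0,0],[0,0,0]],
])

```text
time: 10.72
tool_pos: [585.9, 133.5, 42.3]
tcp_rot: [3.141, 0.002, 3.015]
contact_force: [-2.8, 0.3, 5.6]
grip_width: 59.7
finger_force: 30.0
```

>>> servo_tool([
  [[0,0,-0.0005],[0,0,0]],
  [[0,0.001,0],[0,0,0]],
  [[0,0.001,0],[0,0,0]],
  [[0,0.001,0],[0,0,0]],
  [[0,0,0],[0,0,0]],
])

```text
time: 11.35
tool_pos: [586.4, 135.2, 42.3]
tcp_rot: [-3.14, 0.002, 3.015]
contact_force: [-2.1, -6.3, 6.6]
grip_width: 59.9
finger_force: 30.0
```

>>> servo_tool([
  [[-0.001,0,0],[0,0,0]],
  [[-0.001,0,0],[0,0,0]],
  [[-0.001,0,0],[0,0,0]],
  [[0,0,0],[0,0,0]],
])

```text
time: 11.85
tool_pos: [587.2, 135.5, 42.3]
tcp_rot: [-3.14, -0.003, 3.015]
contact_force: [-8.7, -3.3, 12.5]
grip_width: 59.8
finger_force: 30.0
```

Run:
```python
from h import *
go(); p=bot.get_obs()["tool_pos"]; print(local(p[:2],F))
im=bot.capture("top")[:,:,::-1].copy(); cv2.imwrite("pics/t4.png",im)
im2=bot.capture("side")[:,:,::-1].copy()
c=[cv2.resize(im[120:230,280:390],(400,400),interpolation=cv2.INTER_CUBIC),cv2.resize(im2[140:265,260:385],(400,400),interpolation=cv2.INTER_CUBIC)]
cv2.imwrite("pics/c4.png",np.hstack(c))
```

```text
t 11.85 p [587.2 135.5  42.3] ang 7.25 F [-8.7 -3.3 12.5] w 59.8
[-124.48775415  -32.76412738]
```

View pics/c4.png

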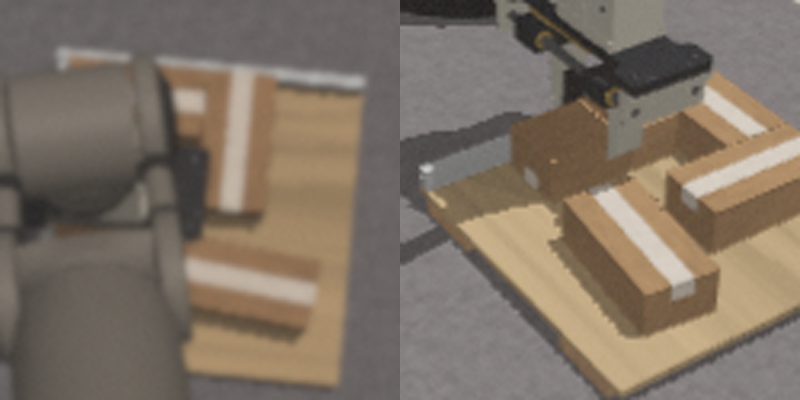

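The crop shows d seated flat in the free place at about (560,150), close to a's side, with c still skewed at (640,260). Now I'll relieve the downward load and push on gently.

>>> servo_tool([
  [[0,0,-0.0015],[0,0,0]],
  [[-0.001,0,0],[0,0,0]],
  [[-0.001,0,0],[0,0,0]],
  [[0,0,0],[0,0,0]],
])

```text
time: 12.45
tool_pos: [590.8, 135.8, 42.5]
tcp_rot: [3.142, -0.0, 3.015]
contact_force: [0.2, 0.1, -3.2]
grip_width: 59.8
finger_force: 30.0
```

>>> servo_tool([
  [[-0.001,0,0],[0,0,0]],
  [[-0.001,0,0],[0,0,0]],
  [[0,0,0],[0,0,0]],
])

```text
time: 12.82
tool_pos: [592.2, 135.6, 42.6]
tcp_rot: [-3.142, -0.001, 3.015]
contact_force: [-2.8, -0.4, -2.6]
grip_width: 59.7
finger_force: 30.0
```

>>> servo_tool([
  [[0,0.001,0],[0,0,0]],
  [[0,0.001,0],[0,0,0]],
  [[0,0,0],[0,0,0]],
])

```text
time: 13.2
tool_pos: [592.5, 137.3, 42.6]
tcp_rot: [-3.141, -0.001, 3.015]
contact_force: [-4.4, -1.7, -2.8]
grip_width: 59.7
finger_force: 30.0
```

Run:
```python
from h import *
go(); p=bot.get_obs()["tool_pos"]; print(local(p[:2],F))
```

```text
t 13.2 p [592.5 137.3  42.6] ang 7.27 F [-4.4 -1.7 -2.8] w 59.7
[-119.48883272  -30.25225981]
```

>>> servo_tool([
  [[0,0.001,0],[0,0,0]],
  [[0,0.001,0],[0,0,0]],
  [[0,0,0],[0,0,0]],
])

```text
time: 13.58
tool_pos: [592.7, 139.4, 42.6]
tcp_rot: [-3.141, -0.001, 3.015]
contact_force: [-4.6, -1.6, -3.0]
grip_width: 59.8
finger_force: 30.0
```

>>> servo_tool([
  [[-0.0007,0,0],[0,0,0]],
  [[0,0,0],[0,0,0]],
])

```text
time: 13.82
tool_pos: [592.7, 139.4, 42.5]
tcp_rot: [-3.141, -0.003, 3.015]
contact_force: [-7.7, -2.2, -2.1]
grip_width: 59.7
finger_force: 30.0
```

Run:
```python
from h import *
go(); p=bot.get_obs()["tool_pos"]; print(local(p[:2],F))
```

```text
t 13.82 p [592.7 139.4  42.5] ang 7.27 F [-7.7 -2.2 -2.1] w 59.7
[-119.48555058  -28.14911034]
```

>>> servo_tool([
  [[0.0003,0.001,0],[0,0,0]],
  [[0,0.0005,0],[0,0,0]],
  [[0,0,0],[0,0,0]],
])

```text
time: 14.2
tool_pos: [592.8, 139.9, 42.5]
tcp_rot: [-3.14, -0.002, 3.015]
contact_force: [-6.1, -4.7, -1.5]
grip_width: 60.1
finger_force: 30.0
```

>>> servo_tool([
  [[0,0.001,0],[0,0,0]],
  [[0,0,0],[0,0,0]],
])

```text
time: 14.45
tool_pos: [592.8, 140.0, 42.6]
tcp_rot: [-3.138, -0.003, 3.015]
contact_force: [-8.2, -9.3, -0.2]
grip_width: 60.2
finger_force: 30.0
```

Run:
```python
from h import *
go(); p=bot.get_obs()["tool_pos"]; print(local(p[:2],F))
```

```text
t 14.45 p [592.8 140.   42.6] ang 7.26 F [-8.2 -9.3 -0.2] w 60.2
[-119.46552971  -27.61779613]
```

>>> servo_tool([
  [[0,-0.0005,0.0006],[0,0,0]],
  [[0,0,0],[0,0,0]],
  [[0,0,0],[0,0,0]],
  [[0,0,0],[0,0,0]],
], fingers=0.85)

```text
time: 14.95
tool_pos: [594.3, 141.7, 42.5]
tcp_rot: [3.141, 0.001, 3.015]
contact_force: [0.7, -0.5, -0.5]
grip_width: 78.1
finger_force: 0.0
```

>>> servo_tool([
  [[0,0,-0.04],[0,0,0]],
  [[0,0,-0.05],[0,0,0]],
  [[0.04,-0.02,-0.03],[0,0,0]],
  [[0.05,-0.02,0],[0,0,0]],
  [[0.05,-0.02,0],[0,0,0]],
  [[0.05,0,0],[0,0,0]],
  [[0,0,0],[0,0,0]],
  [[0,0,0],[0,0,0]],
], fingers=1)

```text
time: 15.95
tool_pos: [399.0, 106.0, 162.9]
tcp_rot: [3.141, 0.003, 3.015]
contact_force: [-0.3, 0.7, -0.7]
grip_width: 91.9
finger_force: 0.0
```

```bash
sed -i 's/^F=.*/F=((715.1,154.7),np.radians(-7.24))/' h.py
cat >> h.py <<'E'
def layer(tag):
    im=bot.capture("top")[:,:,::-1].copy(); cv2.imwrite(f"pics/{tag}.png",im)
    hs,f=up(im,275,118,120,120)
    for c in blobs((hs[...,1]<70)&(hs[...,2]>165),600):
        r=rect(ray("top",f(c),58)[:,:2]); print("tape",f(c).mean(0).round(1),r,local(r[0],F).round(1))
    return im
E
python3 - <<'E'
from h import *
im=layer("t5"); hs,f=up(im,275,118,120,120)
go(); p=bot.get_obs()["tool_pos"]; print(local(p[:2],F),bot.get_obs()["joint_positions"].round(2))
print(local([[515.5,7.5]],F))
cv2.imwrite("pics/c5.png",cv2.resize(im[120:240,270:390],(600,600),interpolation=cv2.INTER_CUBIC))
E
```

```text
tape [347.5 196.8] (array([515.5,   6.9]), 120.5, 19.9, 76.21) [-179.4 -171.8]
tape [316.  145.7] (array([678.7,  99.5]), 124.0, 19.4, 82.91) [-29.2 -59.3]
tape [344.8 157.4] (array([638.7,  10.5]), 122.1, 19.8, -7.23) [ -57.6 -152.7]
t 16.0 p [399.3 106.  162.7] ang 7.26 F [ 0.4 -0.3 -0. ] w 91.8
[-307.14986345  -88.11123669] [ 0.07  0.21  1.91  0.    1.02 -1.37]
[[-179.45757917 -171.18112418]]
```

View pics/c5.png

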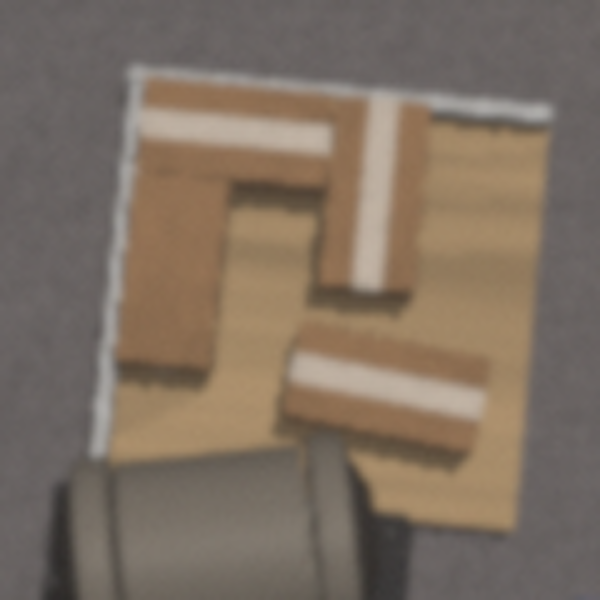

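d is seated at crop (170,270) against the left strip and a. a is in place; b is at (375,190) and c is skewed at (385,390). Next I'll grip c near its right end without lifting it, then square it and slide it left.

Run:
```python
from h import *
go((504.6,-37.2,120,103.7),(504.6,-37.2,29,103.7))
```

```text
t 16.0 p [399.3 106.  162.7] ang 7.26 F [ 0.4 -0.3 -0. ] w 91.8
  d mm [-122.5 -128.8   42.9] rot [1.300e-01 7.000e-02 9.644e+01]
  d mm [ 0. -0. 91.] rot [0. 0. 0.]
```

>>> servo_tool([
  [[-0.0306,-0.0322,0.01],[0,0,0]],
  [[-0.0306,-0.0322,0.01],[0,0,0]],
  [[-0.0306,-0.0322,0.01],[0,0,0]],
  [[-0.0306,-0.0322,0.01],[0,0,9.6]],
  [[0,0,0],[0,0,9.6]],
  [[0,0,0],[0,0,9.6]],
  [[0,0,0],[0,0,9.6]],
  [[0,0,0],[0,0,9.6]],
  [[0,0,0],[0,0,9.6]],
  [[0,0,0],[0,0,9.6]],
  [[0,0,0],[0,0,9.6]],
  [[0,0,0],[0,0,9.6]],
  [[0,0,0],[0,0,10.0]],
  [[0,0,0],[0,0,0]],
  [[0,0,0],[0,0,0]],
])

```text
time: 17.88
tool_pos: [503.4, -37.5, 121.9]
tcp_rot: [-3.141, -0.0, 1.336]
contact_force: [-0.0, 1.4, -0.6]
grip_width: 91.7
finger_force: 0.0
```

Run:
```python
from h import *
go((504.6,-37.2,29,103.7)); print(bot.get_obs()["joint_positions"].round(2))
```

```text
t 17.88 p [503.4 -37.5 121.9] ang 103.48 F [-0.   1.4 -0.6] w 91.7
  d mm [ 0.6  1.1 92.9] rot [-0.01 -0.    0.22]
[-0.23  0.42  1.73  0.    1.    0.01]
```

>>> servo_tool([
  [[0.0006,0.0011,0.045],[0,0,0.2]],
  [[0,0,0.04],[0,0,0]],
  [[0,0,0.007],[0,0,0]],
  [[0,0,0],[0,0,0]],
  [[0,0,0],[0,0,0]],
])

```text
time: 18.5
tool_pos: [505.3, -37.3, 31.7]
tcp_rot: [3.139, -0.0, 1.329]
contact_force: [0.5, -0.5, -0.3]
grip_width: 91.8
finger_force: 0.0
```

>>> servo_tool([
  [[0,0,0],[0,0,0]],
  [[0,0,0],[0,0,0]],
  [[0,0,0],[0,0,0]],
  [[0,0,0],[0,0,0]],
  [[0,0,0],[0,0,0]],
], fingers=0)

```text
time: 19.12
tool_pos: [504.2, -37.0, 30.4]
tcp_rot: [3.141, -0.0, 1.329]
contact_force: [-1.2, -0.4, 1.6]
grip_width: 59.8
finger_force: 30.0
```

Run:
```python
from h import *
o=bot.get_obs(); p=o["tool_pos"]; print(local(p[:2],F))
# c centre given grip offset 46 along c
t=world([-173,-124-46],F); go((p[0],p[1],p[2],97.24),(*t,p[2],97.24))
```

```text
[-185.0265575 -216.7853966]
t 19.12 p [504.2 -37.   30.4] ang 103.87 F [-1.2 -0.4  1.6] w 59.8
  d mm [0. 0. 0.] rot [ 0.01 -0.   -6.63]
  d mm [46.8 12.   0. ] rot [0. 0. 0.]
```

>>> servo_tool([
  [[0,0,0],[0,0,-2.2]],
  [[0,0,0],[0,0,-2.2]],
  [[0,0,0],[0,0,-2.2]],
  [[0.005,0.0015,0],[0,0,0]],
  [[0.006,0.0015,0],[0,0,0]],
  [[0.006,0.0015,0],[0,0,0]],
  [[0.006,0.0015,0],[0,0,0]],
  [[0.006,0.0015,0],[0,0,0]],
  [[0.006,0.0015,0],[0,0,0]],
  [[0.006,0.0015,0],[0,0,0]],
  [[0.004,0.0015,0],[0,0,0]],
  [[0,0,0],[0,0,0]],
])

```text
time: 20.62
tool_pos: [521.9, 6.8, 30.4]
tcp_rot: [3.141, -0.001, 1.444]
contact_force: [-0.0, -0.1, 4.4]
grip_width: 59.8
finger_force: 30.0
```

Run:
```python
from h import *
o=bot.get_obs(); p=o["tool_pos"]; print(local(p[:2],F)); go()
im=layer("t6"); im2=bot.capture("side")[:,:,::-1]
c=[cv2.resize(im[120:230,280:390],(400,400),interpolation=cv2.INTER_CUBIC),cv2.resize(im2[140:265,260:385],(400,400),interpolation=cv2.INTER_CUBIC)]
cv2.imwrite("pics/c6.png",np.hstack(c))
```

```text
[-172.97753474 -171.04585104]
t 20.62 p [521.9   6.8  30.4] ang 97.26 F [-0.  -0.1  4.4] w 59.8
tape [289.8 206.5] (array([491.2, 184.6]), 53.0, 6.7, -4.73) [-225.9    1.4]
tape [319.4 192.2] (array([532.9,  92.2]), 39.2, 19.5, 82.15) [-172.9  -85. ]
tape [315.8 145.6] (array([678.7,  99.4]), 124.6, 20.0, 82.69) [-29.1 -59.4]
tape [345.6 148.2] (array([668. ,   6.8]), 63.1, 19.9, -7.37) [ -28.1 -152.7]
```

View pics/c6.png

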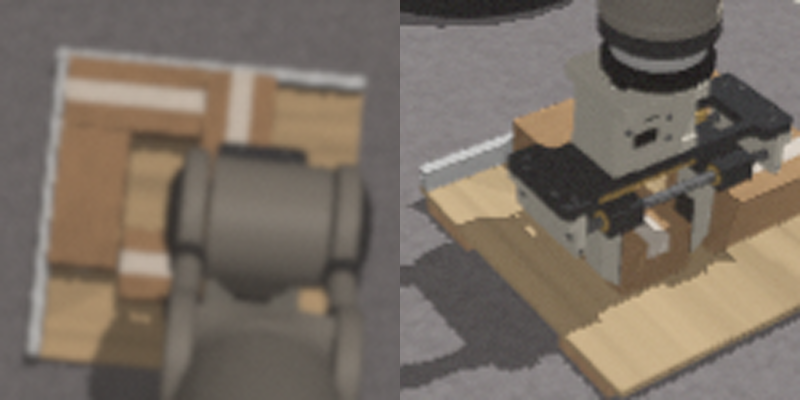

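The left end of c at crop (120,275) is now close to d's side, and c is squared up. I'll nudge it to contact.

>>> servo_tool([
  [[0.001,0,-0.0005],[0,0,0]],
  [[0.001,0,0],[0,0,0]],
  [[0,0,0],[0,0,0]],
])

```text
time: 21.1
tool_pos: [521.8, 8.1, 30.4]
tcp_rot: [-3.141, -0.0, 1.444]
contact_force: [0.1, -1.7, -1.0]
grip_width: 60.0
finger_force: 30.0
```

>>> servo_tool([
  [[0.001,0,0],[0,0,0]],
  [[0.001,0,0],[0,0,0]],
  [[0,0,0],[0,0,0]],
])

```text
time: 21.48
tool_pos: [521.9, 9.7, 30.5]
tcp_rot: [-3.141, 0.001, 1.444]
contact_force: [-1.2, -4.7, -2.2]
grip_width: 59.8
finger_force: 30.0
```

>>> servo_tool([
  [[0.001,0,0],[0,0,0]],
  [[0,0,0],[0,0,0]],
])

```text
time: 21.72
tool_pos: [521.9, 9.7, 30.6]
tcp_rot: [-3.141, 0.002, 1.444]
contact_force: [-1.7, -10.2, -0.5]
grip_width: 59.8
finger_force: 30.0
```

>>> servo_tool([
  [[0.001,0,0],[0,0,0]],
  [[0,0,0],[0,0,0]],
])

```text
time: 21.98
tool_pos: [521.8, 9.8, 30.6]
tcp_rot: [-3.14, 0.003, 1.444]
contact_force: [-3.5, -15.9, -0.8]
grip_width: 59.7
finger_force: 30.0
```

>>> servo_tool([
  [[-0.002,0,0.0003],[0,0,0]],
  [[0,0,0],[0,0,0]],
  [[0,0,0],[0,0,0]],
], fingers=0.7)

```text
time: 22.35
tool_pos: [522.4, 10.5, 30.5]
tcp_rot: [3.141, -0.0, 1.444]
contact_force: [0.1, -0.6, -0.1]
grip_width: 64.2
finger_force: 0.0
```

>>> servo_tool([
  [[0,0,-0.02],[0,0,0]],
  [[0,0,-0.04],[0,0,0]],
  [[0,0,-0.03],[0,0,0]],
])

```text
time: 22.72
tool_pos: [522.5, 10.5, 121.9]
tcp_rot: [3.14, -0.0, 1.444]
contact_force: [-0.0, 0.8, 0.1]
grip_width: 64.3
finger_force: 0.0
```

Run:
```python
from h import *
q=world([-42,-205],F); go((*q,100,97.24),(*q,30,97.24)); print(q)
```

```text
t 22.73 p [522.5  10.5 121.9] ang 97.24 F [-0.   0.8  0.1] w 64.3
  d mm [-37.7 130.8  22. ] rot [ 0.06 -0.02  0.  ]
  d mm [ 0. -0. 70.] rot [0. 0. 0.]
[647.59957258 -43.37244204]
```

>>> servo_tool([
  [[-0.018,0.04,0],[0,0,0]],
  [[-0.02,0.045,0],[0,0,0]],
  [[0,0.0455,0.02],[0,0,0]],
  [[0,0,0],[0,0,0]],
  [[0,0,0.03],[0,0,0]],
  [[0,0,0.036],[0,0,0]],
  [[0,0,0],[0,0,0]],
  [[0,0,0],[0,0,0]],
], fingers=0)

```text
time: 23.72
tool_pos: [647.4, -43.9, 36.2]
tcp_rot: [3.14, -0.0, 1.444]
contact_force: [0.1, -0.2, -0.9]
grip_width: 0.9
finger_force: 0.0
```

>>> servo_tool([
  [[0.004,0,0],[0,0,0]],
  [[0.003,0,0],[0,0,0]],
  [[0.002,0,0],[0,0,0]],
  [[0,0,0],[0,0,0]],
])

```text
time: 24.22
tool_pos: [648.1, -34.9, 34.6]
tcp_rot: [3.141, -0.0, 1.444]
contact_force: [-0.3, -0.8, -0.1]
grip_width: 0.5
finger_force: 0.0
```

Run:
```python
from h import *
go(); print(local(bot.get_obs()["tool_pos"][:2],F))
```

```text
t 24.23 p [648.1 -34.9  34.6] ang 97.25 F [-0.3 -0.8 -0.1] w 0.5
[ -42.55498503 -196.57019894]
```

Edge at about -187; no contact yet. I'll continue in small steps.

>>> servo_tool([
  [[0.002,0,0],[0,0,0]],
  [[0.001,0,0],[0,0,0]],
  [[0,0,0],[0,0,0]],
])

```text
time: 24.6
tool_pos: [648.4, -32.1, 34.4]
tcp_rot: [-3.142, -0.0, 1.444]
contact_force: [0.2, 0.0, 0.1]
grip_width: 0.8
finger_force: 0.0
```

>>> servo_tool([
  [[0.001,0,0],[0,0,0]],
  [[0.001,0,0],[0,0,0]],
  [[0,0,0],[0,0,0]],
])

```text
time: 24.98
tool_pos: [648.7, -30.4, 34.4]
tcp_rot: [3.142, 0.0, 1.444]
contact_force: [-0.5, -0.6, 0.4]
grip_width: 0.3
finger_force: 0.4
```

>>> servo_tool([
  [[0.001,0,0],[0,0,0]],
  [[0.001,0,0],[0,0,0]],
  [[0,0,0],[0,0,0]],
])

```text
time: 25.35
tool_pos: [648.8, -29.6, 34.4]
tcp_rot: [-3.142, 0.002, 1.444]
contact_force: [-1.7, -6.9, -0.4]
grip_width: 0.3
finger_force: 3.3
```

>>> servo_tool([
  [[0.001,0,0],[0,0,0]],
  [[0,0,0],[0,0,0]],
])

```text
time: 25.6
tool_pos: [648.8, -29.6, 34.5]
tcp_rot: [-3.141, 0.003, 1.444]
contact_force: [-1.6, -10.8, 0.9]
grip_width: 0.4
finger_force: 5.0
```

>>> servo_tool([
  [[0.001,0,0],[0,0,0]],
  [[0,0,0],[0,0,0]],
])

```text
time: 25.85
tool_pos: [648.7, -29.5, 34.4]
tcp_rot: [-3.141, 0.004, 1.444]
contact_force: [-2.9, -13.4, 1.1]
grip_width: 0.6
finger_force: 6.8
```

Run:
```python
from h import *
go(); print(local(bot.get_obs()["tool_pos"][:2],F))
```

```text
t 25.85 p [648.7 -29.5  34.4] ang 97.29 F [ -2.9 -13.4   1.1] w 0.6
[ -42.61988987 -191.1369325 ]
```

>>> servo_tool([
  [[-0.006,0,0],[0,0,0]],
  [[-0.005,0,-0.03],[0,0,0]],
  [[0,0,-0.05],[0,0,0]],
  [[0.02,-0.05,0],[0,0,-9.0]],
  [[0,0,0],[0,0,-9.0]],
  [[0,0,0],[0,0,-9.0]],
  [[0,0,0],[0,0,-9.0]],
  [[0,0,0],[0,0,-9.0]],
  [[0,0,0],[0,0,-9.0]],
  [[0,0,0],[0,0,-9.0]],
  [[0,0,0],[0,0,-9.0]],
  [[0,0,0],[0,0,-9.0]],
  [[0,0,0],[0,0,-9.0]],
  [[0,0,0],[0,0,0]],
], fingers=0.54)

```text
time: 27.6
tool_pos: [600.7, -10.5, 114.5]
tcp_rot: [3.141, 0.0, 3.014]
contact_force: [-0.6, 0.5, -0.4]
grip_width: 49.8
finger_force: 0.0
```

Run:
```python
from h import *
q=world([-224,-127],F); go((*q,110,7.24),(*q,27,7.24)); print(q)
```

```text
t 27.6 p [600.7 -10.5 114.5] ang 7.33 F [-0.6  0.5 -0.4] w 49.8
  d mm [131.4  51.1   4.5] rot [ 0.04  0.01 -0.09]
  d mm [-0. -0. 83.] rot [0. 0. 0.]
[476.88068049  56.94236187]
```

>>> servo_tool([
  [[0.04,0.017,0],[0,0,0]],
  [[0.0457,0.017,0],[0,0,0]],
  [[0.0457,0.017,0.0],[0,0,0]],
  [[0,0,0],[0,0,0]],
  [[0,0,0.04],[0,0,0]],
  [[0,0,0.04],[0,0,0]],
  [[0,0,0.006],[0,0,0]],
  [[0,0,0],[0,0,0]],
])

```text
time: 28.6
tool_pos: [477.7, 56.0, 28.8]
tcp_rot: [3.141, 0.001, 3.013]
contact_force: [-0.2, 0.5, 0.1]
grip_width: 49.4
finger_force: 0.0
```

Run:
```python
from h import *
go(); print(local(bot.get_obs()["tool_pos"][:2],F))
```

```text
t 28.6 p [477.7  56.   28.8] ang 7.35 F [-0.2  0.5  0.1] w 49.4
[-223.06763151 -127.82662047]
```

>>> servo_tool([
  [[-0.006,0,0],[0,0,-0.1]],
  [[-0.004,0,0],[0,0,0]],
  [[-0.003,0,0],[0,0,0]],
  [[-0.003,0,0],[0,0,0]],
  [[-0.003,0,0],[0,0,0]],
  [[-0.003,0,0],[0,0,0]],
  [[-0.003,0,0],[0,0,0]],
  [[0,0,0],[0,0,0]],
])

```text
time: 29.6
tool_pos: [501.6, 53.1, 28.9]
tcp_rot: [3.141, -0.0, 3.016]
contact_force: [-3.7, 0.1, 1.6]
grip_width: 49.9
finger_force: 1.7
```

>>> servo_tool([
  [[-0.002,0,0],[0,0,0]],
  [[-0.002,0,0],[0,0,0]],
  [[0,0,0],[0,0,0]],
])

```text
time: 29.98
tool_pos: [505.3, 52.6, 28.6]
tcp_rot: [3.142, -0.001, 3.017]
contact_force: [-3.9, 0.7, 3.2]
grip_width: 49.9
finger_force: 2.3
```

Run:
```python
from h import *
go(); print(local(bot.get_obs()["tool_pos"][:2],F))
```

```text
t 29.98 p [505.3  52.6  28.6] ang 7.17 F [-3.9  0.7  3.2] w 49.9
[-195.2630842  -127.70001644]
```

>>> servo_tool([
  [[-0.001,0,0],[0,0,0]],
  [[-0.001,0,0],[0,0,0]],
  [[0,0,0],[0,0,0]],
])

```text
time: 30.35
tool_pos: [507.2, 52.4, 28.5]
tcp_rot: [3.141, -0.001, 3.017]
contact_force: [-4.3, -0.0, 3.4]
grip_width: 49.7
finger_force: 2.5
```

>>> servo_tool([
  [[-0.001,0,0],[0,0,0]],
  [[-0.001,0,0],[0,0,0]],
  [[0,0,0],[0,0,0]],
])

```text
time: 30.72
tool_pos: [509.0, 52.2, 28.5]
tcp_rot: [3.142, -0.001, 3.016]
contact_force: [-4.9, 1.5, 4.1]
grip_width: 49.6
finger_force: 2.8
```

>>> servo_tool([
  [[-0.001,0,0],[0,0,0]],
  [[-0.001,0,0],[0,0,0]],
  [[0,0,0],[0,0,0]],
])

```text
time: 31.1
tool_pos: [509.4, 52.1, 28.4]
tcp_rot: [-3.141, -0.004, 3.016]
contact_force: [-10.2, 0.6, 8.0]
grip_width: 50.0
finger_force: 5.2
```

Run:
```python
from h import *
go(); print(local(bot.get_obs()["tool_pos"][:2],F))
```

```text
t 31.1 p [509.4  52.1  28.4] ang 7.17 F [-10.2   0.6   8. ] w 50.0
[-191.07831073 -127.71764735]
```

>>> servo_tool([
  [[-0.001,0,0],[0,0,0]],
  [[0,0,0],[0,0,0]],
])

```text
time: 31.35
tool_pos: [509.4, 52.1, 28.4]
tcp_rot: [-3.141, -0.006, 3.016]
contact_force: [-13.3, 1.3, 10.8]
grip_width: 49.9
finger_force: 6.7
```

>>> servo_tool([
  [[-0.001,0,0],[0,0,0]],
  [[0,0,0],[0,0,0]],
])

```text
time: 31.6
tool_pos: [509.4, 52.1, 28.4]
tcp_rot: [-3.141, -0.008, 3.016]
contact_force: [-16.2, 1.1, 14.8]
grip_width: 49.6
finger_force: 8.4
```

>>> servo_tool([
  [[0.01,0,0],[0,0,0]],
  [[0.02,0,0],[0,0,0]],
  [[0,0,-0.05],[0,0,0]],
  [[0,0,-0.06],[0,0,0]],
  [[0.06,0,0],[0,0,0]],
  [[0.06,0,0],[0,0,0]],
  [[0,0,0],[0,0,0]],
])

```text
time: 32.48
tool_pos: [360.7, 70.7, 138.1]
tcp_rot: [-3.142, -0.002, 3.017]
contact_force: [0.3, -0.6, 0.5]
grip_width: 49.6
finger_force: 0.0
```

Run:
```python
from h import *
im=layer("t7"); im2=bot.capture("side")[:,:,::-1]; hs,f=up(im2.copy(),300,140,125,110)
for c in blobs((hs[...,1]<70)&(hs[...,2]>165),600):
    r=rect(ray("side",f(c),58)[:,:2]); print("side",f(c).mean(0).round(1),r,local(r[0],F).round(1))
c=[cv2.resize(im[120:230,280:390],(400,400),interpolation=cv2.INTER_CUBIC),cv2.resize(im2[140:265,260:385],(400,400),interpolation=cv2.INTER_CUBIC)]
cv2.imwrite("pics/c7.png",np.hstack(c))
# gaps as seen: brown union outline at z=58
go()
```

```text
tape [332.6 185.7] (array([551.5,  52.2]), 122.2, 19.4, 82.72) [-149.4 -122.3]
tape [316.  145.6] (array([678.7,  99.5]), 124.1, 19.3, 82.58) [-29.2 -59.3]
tape [344.4 157.2] (array([638.7,  11.7]), 122.5, 19.6, -7.58) [ -57.8 -151.5]
side [407.6 202.7] (array([670.3, -73.4]), 83.4, 9.8, 82.5) [ -15.7 -231.9]
side [332.9 197.4] (array([551.7,  56.2]), 124.5, 20.8, 82.69) [-149.7 -118.3]
side [369.3 191. ] (array([637. ,  15.5]), 123.0, 21.9, -7.48) [ -59.9 -147.9]
side [356.8 170.2] (array([679.3, 100.8]), 124.0, 22.3, 82.97) [-28.7 -58. ]
side [404.3 149.5] (array([856.9,  87.5]), 151.1, 16.1, 89.32) [149.1 -48.8]
t 32.58 p [365.9  70.2 139.1] ang 7.16 F [-0.1  0.4  1. ] w 49.6
```

View pics/c7.png

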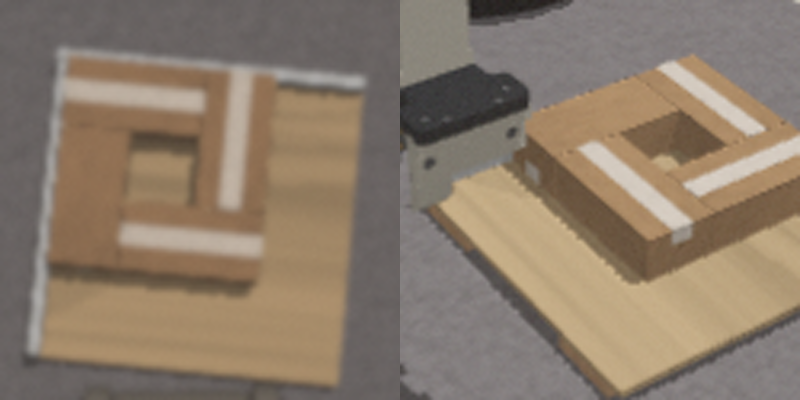

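The pinwheel at crop (160,170) looks closed around the square hole, with c, a and b square. As a final snug I'll push d's near end, then c's right end, gently.

Run:
```python
from h import *
q=world([-205,-32],F); s=world([-150,-212],F); go((*q,120,7.24),(*q,32,7.24));
```

```text
t 32.58 p [365.9  70.2 139.1] ang 7.16 F [-0.1  0.4  1. ] w 49.6
  d mm [-130.8   95.6   19.6] rot [0.02 0.22 0.08]
  d mm [-0. -0. 88.] rot [0. 0. 0.]
```

>>> servo_tool([
  [[-0.04,0.03,0.01],[0,0,0]],
  [[-0.045,0.033,0.01],[0,0,0]],
  [[-0.045,0.033,0],[0,0,0]],
  [[0,0,0],[0,0,0]],
  [[0,0,0.04],[0,0,0]],
  [[0,0,0.046],[0,0,0]],
  [[0,0,0],[0,0,0]],
  [[0,0,0],[0,0,0]],
], fingers=0)

```text
time: 33.58
tool_pos: [506.8, 149.2, 33.7]
tcp_rot: [3.141, 0.002, 3.016]
contact_force: [0.2, -0.3, -0.1]
grip_width: 0.4
finger_force: 0.0
```

Run:
```python
from h import *
go(); print(local(bot.get_obs()["tool_pos"][:2],F))
```

```text
t 33.58 p [506.8 149.2  33.7] ang 7.19 F [ 0.2 -0.3 -0.1] w 0.4
[-205.95981454  -31.75844748]
```

>>> servo_tool([
  [[-0.005,0,0],[0,0,0]],
  [[-0.004,0,0],[0,0,0]],
  [[-0.002,0,0],[0,0,0]],
  [[-0.001,0,0],[0,0,0]],
  [[-0.001,0,0],[0,0,0]],
  [[0,0,0],[0,0,0]],
])

```text
time: 34.33
tool_pos: [518.5, 147.7, 32.4]
tcp_rot: [3.142, -0.0, 3.017]
contact_force: [-0.6, -0.5, -0.2]
grip_width: 0.4
finger_force: 0.0
```

>>> servo_tool([
  [[-0.001,0,0],[0,0,0]],
  [[-0.001,0,0],[0,0,0]],
  [[0,0,0],[0,0,0]],
])

```text
time: 34.7
tool_pos: [520.6, 147.4, 32.4]
tcp_rot: [3.141, 0.0, 3.017]
contact_force: [0.1, 0.3, 0.5]
grip_width: 0.5
finger_force: 0.0
```

>>> servo_tool([
  [[-0.001,0,0],[0,0,0]],
  [[0,0,0],[0,0,0]],
])

```text
time: 34.95
tool_pos: [521.6, 147.3, 32.4]
tcp_rot: [3.142, 0.0, 3.017]
contact_force: [-0.2, -1.0, 0.5]
grip_width: 0.2
finger_force: 0.0
```

Run:
```python
from h import *
go(); print(local(bot.get_obs()["tool_pos"][:2],F))
```

```text
t 34.95 p [521.6 147.3  32.4] ang 7.17 F [-0.2 -1.   0.5] w 0.2
[-191.05272317  -31.73662443]
```

>>> servo_tool([
  [[-0.001,0,0],[0,0,0]],
  [[0,0,0],[0,0,0]],
])

```text
time: 35.2
tool_pos: [521.7, 147.3, 32.3]
tcp_rot: [-3.141, -0.002, 3.017]
contact_force: [-4.1, 1.9, 1.9]
grip_width: 0.7
finger_force: 2.2
```

>>> servo_tool([
  [[-0.001,0,0],[0,0,0]],
  [[0,0,0],[0,0,0]],
])

```text
time: 35.45
tool_pos: [521.7, 147.2, 32.3]
tcp_rot: [-3.141, -0.004, 3.017]
contact_force: [-7.9, 1.6, 6.0]
grip_width: -0.0
finger_force: 4.0
```

>>> servo_tool([
  [[-0.001,0,0],[0,0,0]],
  [[0,0,0],[0,0,0]],
])

```text
time: 35.7
tool_pos: [521.7, 147.2, 32.3]
tcp_rot: [-3.141, -0.006, 3.017]
contact_force: [-11.0, 1.3, 8.9]
grip_width: 0.4
finger_force: 5.7
```

>>> servo_tool([
  [[0.01,0,0],[0,0,0]],
  [[0.01,0,-0.04],[0,0,0]],
  [[0,0,-0.045],[0,0,0]],
  [[-0.02,-0.06,0],[0,0,0]],
  [[-0.02,-0.06,0],[0,0,0]],
  [[-0.02,-0.06,0],[0,0,0]],
  [[0,0,0],[0,0,0]],
  [[0,0,0],[0,0,0]],
])

```text
time: 36.7
tool_pos: [541.2, -34.4, 117.2]
tcp_rot: [3.141, 0.0, 3.016]
contact_force: [-0.3, -0.3, 0.4]
grip_width: 0.4
finger_force: 0.0
```

Run:
```python
from h import *
print(local(bot.get_obs()["tool_pos"][:2],F)); s=world([-150,-212],F); go((*s,34,7.24))
```

```text
[-148.72912492 -209.52080281]
t 36.7 p [541.2 -34.4 117.2] ang 7.22 F [-0.3 -0.3  0.4] w 0.4
  d mm [ 1.3 -2.5 83.2] rot [0.02 0.   0.02]
```

>>> servo_tool([
  [[0,-0.005,0.04],[0,0,0]],
  [[0,0,0.043],[0,0,0]],
  [[0,0,0],[0,0,0]],
  [[0,0,0],[0,0,0]],
  [[0,0.005,0],[0,0,0]],
  [[0,0.003,0],[0,0,0]],
  [[0,0.002,0],[0,0,0]],
  [[0,0,0],[0,0,0]],
])

```text
time: 37.7
tool_pos: [542.1, -29.4, 34.7]
tcp_rot: [3.142, 0.0, 3.017]
contact_force: [0.9, 0.3, -0.3]
grip_width: 0.5
finger_force: 0.0
```

Run:
```python
from h import *
go();print(local(bot.get_obs()["tool_pos"][:2],F))
```

```text
t 37.7 p [542.1 -29.4  34.7] ang 7.15 F [ 0.9  0.3 -0.3] w 0.5
[-148.46942826 -204.40490749]
```

>>> servo_tool([
  [[0,0.001,0],[0,0,0]],
  [[0,0.001,0],[0,0,0]],
  [[0,0.001,0],[0,0,0]],
  [[0,0,0],[0,0,0]],
])

```text
time: 38.2
tool_pos: [542.3, -26.5, 34.4]
tcp_rot: [3.141, -0.0, 3.017]
contact_force: [0.6, -0.3, -0.7]
grip_width: 0.2
finger_force: 0.0
```

>>> servo_tool([
  [[0,0.001,0],[0,0,0]],
  [[0,0.001,0],[0,0,0]],
  [[0,0,0],[0,0,0]],
])

```text
time: 38.58
tool_pos: [542.5, -24.4, 34.4]
tcp_rot: [3.141, -0.0, 3.017]
contact_force: [0.1, 0.9, -0.7]
grip_width: 0.6
finger_force: 0.0
```

>>> servo_tool([
  [[0,0.001,0],[0,0,0]],
  [[0,0,0],[0,0,0]],
])

```text
time: 38.83
tool_pos: [542.7, -23.5, 34.4]
tcp_rot: [3.141, 0.0, 3.017]
contact_force: [0.4, -1.0, 0.2]
grip_width: 0.2
finger_force: 0.0
```

>>> servo_tool([
  [[0,0.001,0],[0,0,0]],
  [[0,0,0],[0,0,0]],
])

```text
time: 39.08
tool_pos: [542.8, -22.7, 34.4]
tcp_rot: [-3.141, 0.0, 3.017]
contact_force: [-0.0, -1.6, -0.6]
grip_width: -0.1
finger_force: 0.8
```

>>> servo_tool([
  [[0,0.001,0],[0,0,0]],
  [[0,0,0],[0,0,0]],
])

```text
time: 39.33
tool_pos: [542.8, -22.6, 34.4]
tcp_rot: [-3.14, -0.0, 3.017]
contact_force: [-1.6, -6.9, 0.6]
grip_width: 0.5
finger_force: 3.3
```

>>> servo_tool([
  [[0,0.001,0],[0,0,0]],
  [[0,0,0],[0,0,0]],
])

```text
time: 39.58
tool_pos: [542.7, -22.5, 34.4]
tcp_rot: [-3.139, -0.0, 3.017]
contact_force: [-2.2, -11.7, 1.2]
grip_width: 0.6
finger_force: 5.6
```

>>> servo_tool([
  [[0,0.001,0],[0,0,0]],
  [[0,0,0],[0,0,0]],
])

```text
time: 39.83
tool_pos: [542.7, -22.5, 34.5]
tcp_rot: [-3.138, -0.0, 3.017]
contact_force: [-3.9, -15.3, 1.6]
grip_width: 0.7
finger_force: 8.0
```

Everything is firm. Back off and rise, then check numerically.

>>> servo_tool([
  [[0,-0.01,0],[0,0,0]],
  [[0,-0.01,-0.03],[0,0,0]],
  [[0,0,-0.06],[0,0,0]],
  [[0,-0.05,-0.03],[0,0,0]],
  [[0.03,-0.05,0],[0,0,0]],
  [[0.03,-0.05,0],[0,0,0]],
  [[0,0,0],[0,0,0]],
  [[0,0,0],[0,0,0]],
  [[0,0,0],[0,0,0]],
])

```text
time: 40.95
tool_pos: [463.1, -179.8, 154.4]
tcp_rot: [3.141, 0.0, 3.018]
contact_force: [-0.2, -0.8, 0.4]
grip_width: 0.9
finger_force: 0.0
```

Run:
```python
from h import *
im=layer("t8"); im2=bot.capture("side")[:,:,::-1]; hs,f=up(im2.copy(),300,140,125,110)
for c in blobs((hs[...,1]<70)&(hs[...,2]>165),600):
    r=rect(ray("side",f(c),58)[:,:2]); print("side",f(c).mean(0).round(1),r,local(r[0],F).round(1))
go()
```

```text
tape [289.8 206.2] (array([492. , 184.7]), 53.8, 6.7, -5.48) [-225.1    1.6]
tape [332.4 185.7] (array([551.5,  52.6]), 122.9, 20.1, 82.78) [-149.4 -121.9]
tape [315.7 145.7] (array([678.7,  99.6]), 125.1, 20.0, 82.6) [-29.2 -59.2]
tape [344.5 157.2] (array([638.7,  11.7]), 122.8, 20.8, -7.8) [ -57.8 -151.5]
side [356.6 196.1] (array([599. ,  20.5]), 46.4, 21.9, -6.75) [ -98.3 -147.8]
side [333.1 197.5] (array([551.7,  55.7]), 125.9, 21.0, 82.74) [-149.6 -118.8]
side [344.6 160.1] (array([690.3, 153.4]), 32.5, 19.4, -1.46) [-24.4  -4.4]
side [415.4 166.2] (array([818.9,  10.9]), 126.1, 33.3, 8.97) [ 121.1 -129.6]
t 41.05 p [ 463.  -179.8  154.3] ang 7.06 F [-0.2 -0.3  0.2] w 0.3
```

```bash
python3 -c "
from plant import bot
print(bot.close_job())"
```

```text
the job is handed in; nothing more can be done
None
```

The pinwheel layer is finished and handed in at about 41 s. All four cartons pressed home with no more than about 17 N, c never lifted off the slab, and the final pictures put a, b and c within about 2.5 mm of place. d carries no tape on its top face to measure, so I judged it by contact alone; I wasn't shown the verdict.

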